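Load the contact gauge and lower its foot by the lift lever

ROBOT

A 7-joint arm with a two-finger parallel gripper is mounted at the origin on a cart in front of the work surface, level with it; the furniture and walls round the work are solid. World frame = base frame: x ahead of the robot, y to its left, z up, the work surface at z = 0. Lengths are in m, angles in rad, forces in N, time in s.
With the tool pointing down it reaches from about 0.4 to 0.85 m from the base axis. Payload 10.4 kg.
Tool frame: the origin (TCP) lies between the finger pads; the fingertips stand robot.tips_ahead ahead of it and the grasp point (between the pads) lies 5 mm behind it (robot.tips_ahead is the distance from the TCP to the fingertips, in m); z points along the fingers, y is the direction in which the jaws open and shut (so a half turn about z gives the same grasp; the last joint's range is limited). The gripper opens to 85 mm and grips with 20 to 120 N. Pads are 22 mm wide; open, the fingers measure 114 mm over their backs; the gripper's body (76 mm by 85 mm) begins 54 mm behind the grasp point. The pads swing forward as they close: fully open they stand 13 mm farther back than shut.
Start: joints at [0.751, 0.332, -0.065, 1.46, 0.022, 1.35, -0.088], TCP at [0.447, -0.437, 0.245] pointing down, gripper open.
Joint ranges: [-2.6, 2.6], [-0.5, 2.12], [-1.47, 1.34], [0.16, 2.42], [-1.27, 4.41], [0.06, 2.06], [-2.6, 2.6]. Speed limits (rad/s): [2.22, 2.22, 2.79, 2.79, 3.14, 3.14, 3.14].

INTERFACE

Orientations are given as a unit quaternion [x, y, z, w].
In Python, from cell import robot gives the robot as it stands.
- The arm moves only by the shell command python3 -m crank 'ROWS' [FORCE]. ROWS is text: rows parted by semicolons, each of 5 numbers parted by spaces: the shift along the tool's x, y, z scaled (see below), then the turn about the tool's z scaled (see below), then the opening, from -1 (shut) to 1 (fully open), so that 0 is half open. In form: tx ty tz turn grip; .... A call has 1 to 5 rows; each row is the pose to reach, as a shift and turn from the pose commanded when the call began, along the tool's axes at that moment, turning the shorter way round; what a row does not reach only later rows make up. The controller multiplies each number of a shift by 15 cm and each number of a turn by pi rad. A row lasts 1/8 s, in which the tool goes at most 62.5 mm and 10.7 degrees, less where a joint would pass 70% of its speed; a pose out of reach is approached as far as the arm can. A call with a number of a shift or a turn outside -1 to 1 is refused whole. A call with a gripper value outside its range is refused whole. The fingers move at their own pace and stop on an object; FORCE is the grip in N (left out, the last holds). Time passes only in rows, so rows that repeat a pose let the fingers close. It gives the time, the measured TCP pose, the force and the opening at its end, in the units of the state.
- robot.read_state(): the state, without advancing time (a new reading comes with each control period).
- robot.snapshot(name): name is "scene" or "top" or "wrist"; returns the picture (384x512x3 uint8, red, green, blue); there is no depth.
- robot.camera_info(name): a dict with "mtx" (3x3 intrinsics, pixels), "D" ([k1, k2, p1, p2, k3] as OpenCV has them; the pictures are not rectified), "world_from_camera" (4x4, takes a point from camera to world coordinates). Camera axes: x right, y down, z forward; pixel columns grow to the right and rows downward; lengths in m; the calibration is good to about 2 mm. A picture is of the moment at which its call begins: read the wrist's pose just before it. camera_info takes no time and is no camera call; for the wrist camera it gives the pose at the moment of the call.
- robot.hand_in(): hands the job in, once; it reports no verdict.
The state is a dict: "time": time; "q": joint angles; "qvel": joint speeds; "effort": joint torques, N m; "ee_pos": TCP position; "tool_rot": TCP orientation; "force": force on the tool from outside, world axes, zero at the start; "wrist_torque": the same for the moment, N m; "grip_width": opening from 0.0 (shut) to 1.0 (fully open).
Only numpy, scipy, OpenCV 4.12 (cv2) and the standard library are available. Lean on these libraries where they do the work, as an engineer would, in place of code of your own. Each camera call takes 0.05 s, during which the arm holds its last target. There are 200 camera calls.

TASK

Load the contact gauge: lift its foot all the way with the small lever on the side of its head, bring the sample carrier whose two holes match the gauge's pins in under the raised foot with its grip rib at the front, and seat it flat on the bed with both pins through its holes. Let go of it, then swing the lever fully down again so that the foot presses on the carrier. Leave the other carrier (holes too close together), the bottle, the dish and the beaker where they stand.

Things in the scene. Friction and masses are not known exactly. Their poses are not given: they have to be found in the camera images.
- gauge: Contact gauge fixed at a varying place and yaw: grey base and column, steel bed, white overhanging head with a dial. Axes: +x from its open front to the column at the back, +y left, +z up. Origin on the worktop. In its frame, mm: base x -65..90, y -60..60, 18 high; bed x -60..46, y -52..52, top at z 24; column x 59..87, y -27..27.
- head (a point): Centre of the gauge's head; axes as the gauge's. Head and beam in the gauge's frame, mm: x 12..87, y -20..20, z 80..130; the round dial on it stands at x 20..36, y -22..22, up to z 174.
- foot_pad: The gauge's round rubber-soled foot under the head, 16 mm in diameter, at gauge x 28, y 0. Origin at the centre of its sole: 26 mm above the worktop with the lever fully down on an empty bed, 56 mm with it fully up. Sprung: it yields up to 7 mm upward and presses a seated carrier with about 2.5 N.
- pins_mid (a point): On the bed's top half-way between the two locating pins (gauge frame -5, 0, 24 mm), axes as the gauge's. The pins stand 26 mm to either side along the gauge's y (52 mm apart), 7 mm in diameter and 10 mm high, the top 3 mm tapered to 3.6 mm.
- lift_lever (a joint): Lever angle: 0 = fully down (foot down), 0.8 rad = fully up (foot up 30 mm, in proportion). The lever sticks out from the head's right side (gauge -y), turns about a line along the gauge's x, slopes 0.4 rad below level at 0 and 0.4 rad above level at 0.8. It stays where it is left; moving it takes 3 to 4 N at its end.
- lever_pivot (a point): Pivot of the lever at the head's right side, in the gauge's frame at (28, -27, 100) mm; axes as the gauge's.
- lever_grip (a point): Centre of the black bar at the lever's end, 75 mm from the pivot: 12 mm wide (along the gauge's x), 11 mm thick, 36 mm long along the lever. Moves with the lever. It can be pinched from above across its 12 mm width and turns between the fingers as the lever swings.
- carrier_rib (a point): Centre of the grip rib of the carrier to load, a loose aluminium plate 130 x 76 x 6 mm, about 0.12 kg. Rib: 34 mm long (along the plate's x), 12 mm wide, 30 mm high on the plate's top, its centre 21 mm above the underside and 22 mm from the plate's rib end. Axes: +x along the plate from rib to holes, +z up. Seated, the plate's x lies along the gauge's x.
- carrier_holes (a point): On the same carrier's underside half-way between its two holes, 55 mm from the rib along the plate's +x; same axes. Holes: 10 mm in diameter, right through, 26 mm to either side along the plate's y (52 mm apart). A flat white disc 33 mm further along marks where the foot presses.
- other_rib (a point): Centre of the grip rib of the other carrier, same in all but its holes, which are only 36 mm apart and so do not fit the pins. The two carriers may lie in either of two places. Leave it.
- bottle: Small plastic screw bottle, 48 mm in diameter, 97 mm high, loose. Origin at the centre of its underside. Leave it.
- dish: Closed petri dish, 91 mm in diameter, 15 mm high, loose. Origin at the centre of its underside. Leave it.
- beaker: Glass beaker, 57 x 53 mm, 70 mm high, loose, empty. Origin at the centre of its underside. Leave it.
Things that resemble listed ones, but are neither listed nor needed, are in the scene too. Leave any turquoise look-alike of the part that bears carrier_rib alone.

How it is judged:
By the outcome, as a careful person would: the job done as asked, in the order asked, and still so for the second after the job is handed in, with the robot touching nothing.
It also fails if it takes over 64 s, if anything falls off the work surface, if the arm or the gripper's body presses on something with over 40 N, if the wrist force passes 120 N, or if a joint passes its speed limit or range.

## Working session

There is one attempt and no reset: what is moved stays moved. The work goes in short steps, Python scripts to look and compute and a shell command to move; the robot and the scene stay as the last step left them, time stands still between calls to the robot, and variables do not carry over. Pictures are saved under pics/ and viewed, about 8 in all and at most 12, crops included, and the job is handed in when it is done.

```bash
ls; mkdir -p pics; cat > h.py <<'E'
import numpy as np, cv2
from cell import robot
from scipy.spatial.transform import Rotation as R
def snap(n,f):
    ci=robot.camera_info(n); im=robot.snapshot(n); cv2.imwrite('pics/'+f,cv2.cvtColor(im,cv2.COLOR_RGB2BGR)); 
    np.savez('pics/'+f+'.npz',mtx=np.array(ci['mtx']),D=np.array(ci['D']),T=np.array(ci['world_from_camera'])); return im
def cam(f):
    d=np.load('pics/'+f+'.npz'); return d['mtx'],d['D'],d['T']
def px2w(f,uv,z):
    K,D,T=cam(f); p=cv2.undistortPoints(np.array(uv,float).reshape(-1,1,2),K,D)[:,0]
    r=np.c_[p,np.ones(len(p))]@T[:3,:3].T; o=T[:3,3]; z=np.broadcast_to(z,len(p))
    return o+r*((z-o[2])/r[:,2])[:,None]
def w2px(f,P):
    K,D,T=cam(f); Ti=np.linalg.inv(T); 
    return cv2.projectPoints(np.array(P,float).reshape(-1,1,3),cv2.Rodrigues(Ti[:3,:3])[0],Ti[:3,3],K,D)[0][:,0]
def go(p,yaw=None):
    """rows units from current state to world point p; yaw = desired tool-y? world yaw of tool x"""
    s=robot.read_state(); r=R.from_quat(s['tool_rot']); t=r.inv().apply(np.array(p)-s['ee_pos'])/0.15
    x=r.as_matrix()[:,0]; cy=np.arctan2(x[1],x[0]); print('tool x yaw',cy)
    if yaw is not None:
        d=-(yaw-cy); d=(d+np.pi/2)%np.pi-np.pi/2; print('turn',d/np.pi)
    print('shift',t.round(4))
E
python3 - <<'E'
from h import *
a=snap('scene','s0.png');b=snap('top','t0.png');
print(robot.tips_ahead,robot.read_state())
E
```

```text
pics
0.014 {'time': 0.1, 'q': array([ 0.75139968,  0.33279789, -0.06468609,  1.46083427,  0.0216054 ,
        1.3498612 , -0.08848622]), 'qvel': array([ 1.64076488e-04, -1.59051789e-03,  2.87664950e-04, -6.70251721e-04,
        2.68755864e-04, -8.19380985e-05,  4.71232288e-04]), 'effort': array([ 2.75810868e-03, -6.26740694e+01,  4.99518402e-02, -3.92426205e+01,
        1.63574831e-02,  6.98306438e-03,  1.34886756e-05]), 'ee_pos': array([ 0.44673191, -0.4366769 ,  0.24461318]), 'tool_rot': array([ 9.21679382e-01,  3.87951999e-01, -2.62053608e-04, -5.42670284e-04]), 'force': array([0.42905929, 0.17498974, 0.26050811]), 'wrist_torque': array([-2.49862534e-05,  3.16616329e-02, -3.96734844e-02]), 'grip_width': 1.0023285951982481}
```

View pics/t0.png

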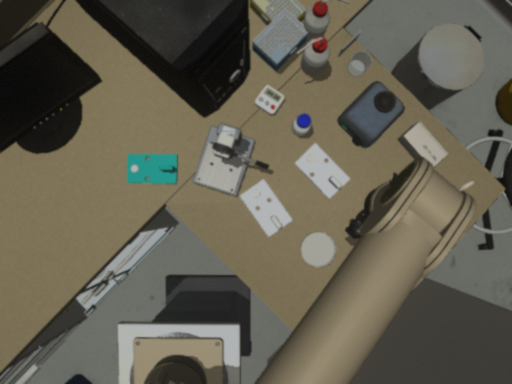

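View pics/s0.png

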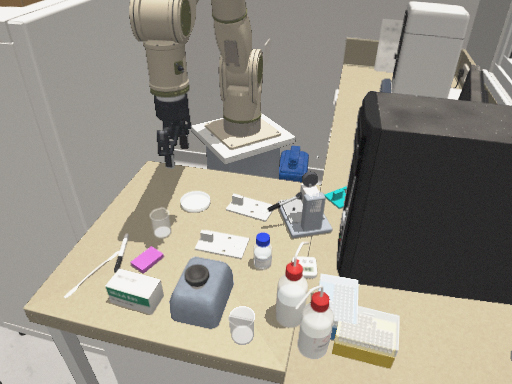

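The top view shows the gauge at about (228,155), with its lever end at (262,165). The two white carriers are at (266,208) and (322,170), the dish at (318,249), the bottle at (302,124) and the turquoise look-alike at (152,169). In the scene view the beaker stands at (160,222). I'll zoom in on the gauge and carriers.

```bash
python3 - <<'E'
from h import *
im=cv2.imread('pics/t0.png')[115:245,185:358]
cv2.imwrite('pics/t0c.png',cv2.resize(im,None,fx=4.6,fy=4.6,interpolation=cv2.INTER_CUBIC))
f='t0.png'
print(px2w(f,[(228,155)],.0),px2w(f,[(266,208),(322,170)],.006), cam(f)[2].round(3))
E
```

```text
[[ 0.58442562 -0.13434979  0.        ]] [[ 0.44635473 -0.23182596  0.006     ]
 [ 0.54344288 -0.37745398  0.006     ]] [[-0.006 -0.999  0.054  0.44 ]
 [-1.     0.006 -0.006 -0.202]
 [ 0.006 -0.054 -0.999  1.219]
 [ 0.     0.     0.     1.   ]]
```

View pics/t0c.png

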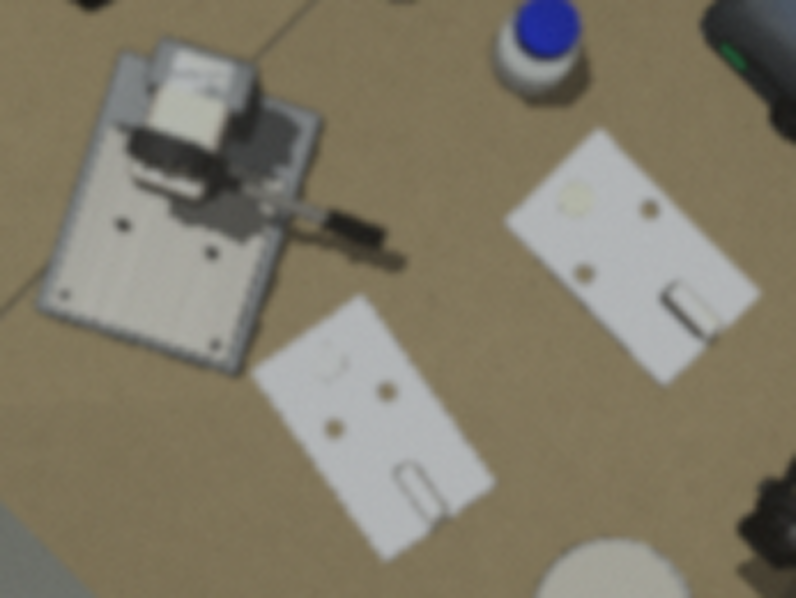

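Far-right carrier: its holes are about 92 crop px apart, against 65 for the near one. That matches 52 mm versus 36 mm, so the far-right one is the one to load. Next I'll compute the poses.

```bash
python3 - <<'E'
from h import *
f='t0.png'
c=lambda L:[(184.6+u/4.6,114.6+v/4.6) for u,v in L]
W=lambda L,z:px2w(f,c(L),z)
# least squares fit of 2D pose
def fit(m,w):
    m=np.array(m);w=w[:,:2];a=m-m.mean(0);b=w-w.mean(0)
    th=np.arctan2((a[:,0]*b[:,1]-a[:,1]*b[:,0]).sum(),(a*b).sum())
    Rm=np.array([[np.cos(th),-np.sin(th)],[np.sin(th),np.cos(th)]]);t=w.mean(0)-Rm@m.mean(0)
    print('pose',t.round(4),'yaw',th.round(4),'res mm',((m@Rm.T+t-w)*1e3).round(1).tolist()); return t,th,Rm
mm=1e-3
g=np.r_[W([(40,305),(238,375),(320,118),(125,52)],.018),W([(123,224),(211,253)],.034)]
t,th,Rm=fit(np.array([(-65,60),(-65,-60),(90,-60),(90,60),(-5,26),(-5,-26)])*mm,g)
for n,p in dict(pins=(-5,0),pivot=(28,-27),grip0=(28,-27-75*np.cos(.4))).items(): print(n,t+Rm@(np.array(p)*mm))
k=np.r_[W([(601,128),(505,218),(666,384),(760,293),(650,209),(584,273),(575,199)],.006)]
# carrier frame origin = rib ; +x to holes
tc,tch,_=fit(np.array([(108,-38),(108,38),(-22,38),(-22,-38),(55,-26),(55,26),(88,0)])*mm,k)
print('rib from px',W([(692,309)],.036))
print('grip px->',W([(357,228)],.071))
E
```

```text
pose [ 0.5561 -0.1204] yaw -0.3267 res mm [[-2.7, 3.7], [-1.7, -0.1], [2.1, -3.6], [2.7, 1.2], [0.0, -0.1], [-0.4, -1.1]]
pins [ 0.55132843 -0.11883132]
pivot [ 0.57391772 -0.15499379]
grip0 [ 0.55174801 -0.22041925]
pose [ 0.5117 -0.4073] yaw 0.7595 res mm [[0.8, 0.5], [-0.8, 0.7], [-1.2, 0.7], [0.3, -0.3], [0.1, -0.2], [0.3, -0.4], [0.3, -1.0]]
rib from px [[ 0.51094293 -0.40574078  0.036     ]]
grip px-> [[ 0.55298982 -0.22175591  0.071     ]]
```

```bash
python3 - <<'E'
from h import *
go([.552,-.221,.16],1.244)
E
```

```text
tool x yaw 0.7968172296090709
turn -0.1423426967464888
shift [ 1.5188 -0.5025  0.5646]
```

```bash
python3 -m crank '0.4 -0.15 0.1 -0.05 0.3; 0.75 -0.25 0.2 -0.1 0.3; 0.75 -0.25 0.28 -0.142 0.3; 0.75 -0.25 0.28 -0.142 0.3' 40; python3 - <<'E'
from h import *
go([.552,-.221,.15],1.244)
E
```

```text
time: 0.6
ee_pos: [0.4982, -0.3298, 0.2022]
tool_rot: [0.813, 0.582, -0.001, -0.001]
force: [-0.2, -0.8, -0.1]
grip_width: 0.651
tool x yaw 1.242701845059774
turn -0.0004132155512722649
shift [0.8018 0.1065 0.3479]
```

```bash
python3 -m crank '0.4 0.05 0.17 0 0.3; 0.8 0.107 0.35 0 0.3; 0.8 0.107 0.35 0 0.3; 0.8 0.107 0.35 0 0.3'; python3 - <<'E'
from h import *
snap('wrist','w1.png')
# predicted points in view
t=np.array([.5561,-.1204]);th=-.3267;c,s=np.cos(th),np.sin(th)
G=lambda x,y,z:[t[0]+c*x*1e-3-s*y*1e-3,t[1]+s*x*1e-3+c*y*1e-3,z*1e-3]
P=[G(28,-96,76),G(-5,26,34),G(-5,-26,34),G(-65,-60,18),G(28,-113,70)]
print(w2px('w1.png',P).round())
go([.552,-.221,.068],1.244)
E
```

```text
time: 1.1
ee_pos: [0.5524, -0.2228, 0.1511]
tool_rot: [0.814, 0.581, -0.0, 0.0]
force: [-0.8, -1.0, 0.2]
grip_width: 0.647
[[253. 207.]
 [210.  41.]
 [213. 110.]
 [152. 148.]
 [253. 224.]]
tool x yaw 1.2389876577799892
turn -0.0015954780815658435
shift [ 0.0185 -0.0084  0.5566]
```

View pics/w1.png

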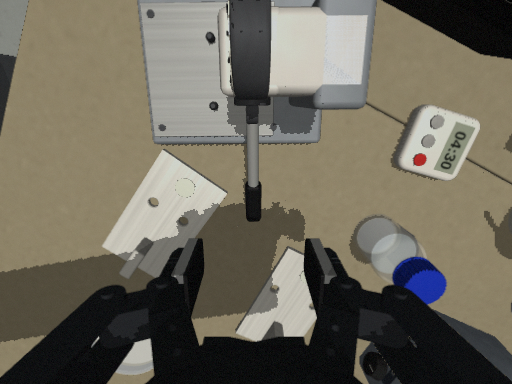

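The wrist view shows the bar at (253,202) between the fingers, with pins at (210,37) and (214,106). That is within 4 px of prediction, so I'll descend and pinch.

```bash
python3 -m crank '0.01 -0.008 0.3 0 0.3; 0.01 -0.008 0.56 0 0.3; 0.01 -0.008 0.56 0 0.3; 0.01 -0.008 0.56 0 -1; 0.01 -0.008 0.56 0 -1' 40; python3 -m crank '0 0 0 0 -1; 0 0 0 0 -1'; python3 - <<'E'
from h import *
go([.552,-.221,.068],1.244)
for a in (-.2,0,.2,.4): print(a,(75*(np.cos(a)-np.cos(.4)))/150, 75*(np.sin(a)+np.sin(.4))/150)
E
```

```text
time: 1.78
ee_pos: [0.5531, -0.2209, 0.069]
tool_rot: [0.813, 0.582, 0.001, 0.001]
force: [0.1, -0.1, 0.1]
grip_width: 0.23
time: 2.02
ee_pos: [0.5529, -0.2204, 0.0681]
tool_rot: [0.813, 0.582, 0.001, 0.001]
force: [0.9, -1.4, 5.1]
grip_width: 0.134
tool x yaw 1.2428014555437936
turn -0.0003815085494412642
shift [-0.0059 -0.0045  0.0007]
-0.2 0.02950279191917826 0.09537450575679465
0 0.03946950299855745 0.19470917115432526
0.2 0.02950279191917826 0.29404383655185584
0.4 0.0 0.3894183423086505
```

```bash
python3 -m crank '-0.03 0 -0.095 0 -1; -0.039 0 -0.195 0 -1; -0.03 0 -0.295 0 -1; 0 0 -0.4 0 -1; 0 0 -0.41 0 -1'; python3 -m crank '0 0 0 0 -1; 0 0 0 0 -1'
```

```text
time: 2.65
ee_pos: [0.5531, -0.2193, 0.1292]
tool_rot: [0.813, 0.583, 0.001, 0.001]
force: [6.1, 1.5, -3.0]
grip_width: 0.126
time: 2.9
ee_pos: [0.553, -0.2194, 0.1286]
tool_rot: [0.813, 0.583, 0.001, 0.001]
force: [5.8, 0.8, 0.5]
grip_width: 0.129
```

```bash
python3 -m crank '0 0 -0.02 0 -1; 0 0 -0.04 0 -1; 0 0 -0.04 0 -1'; python3 - <<'E'
from h import *
snap('wrist','w2.png'); snap('scene','s2.png')
a=cv2.imread('pics/s2.png')[150:270,200:360]; b=cv2.imread('pics/w2.png')[0:260,120:400]
a=cv2.resize(a,None,fx=3,fy=3,interpolation=cv2.INTER_CUBIC);b=cv2.resize(b,(388,360))
cv2.imwrite('pics/c2.png',np.hstack([a,b])[:,:800])
E
```

```text
time: 3.28
ee_pos: [0.5533, -0.218, 0.1337]
tool_rot: [0.812, 0.583, 0.001, -0.0]
force: [10.6, 4.2, -7.5]
grip_width: 0.13
```

View pics/c2.png

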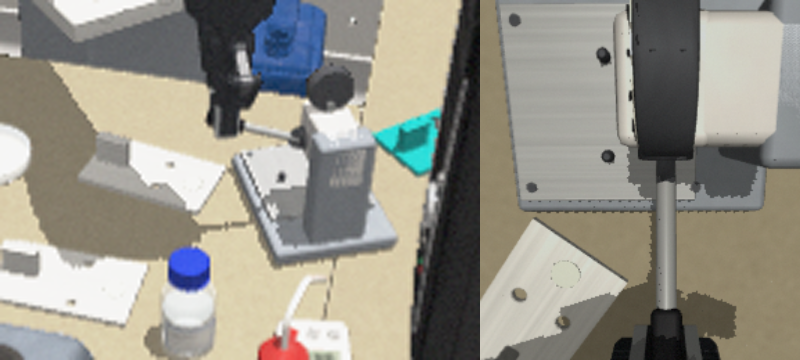

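The lever now slopes up, the bar is in the jaws, and the force rise suggests it's at the stop. I'll release it and go to the far-right carrier.

```bash
python3 -m crank '0 0 0.02 0 0.1; 0 0 0.02 0 0.3; 0 0 0.02 0 0.3; 0 0 -0.2 0 0.3; 0 0 -0.45 0 0.3'; python3 - <<'E'
from h import *
go([.5113,-.4066,.14],.7595)
E
```

```text
time: 4.0
ee_pos: [0.5514, -0.22, 0.2022]
tool_rot: [0.813, 0.582, -0.0, -0.001]
force: [1.1, -0.9, -0.5]
grip_width: 0.648
tool x yaw 1.2426218283586599
turn 0.15378245419774994
shift [-1.2635  0.1485  0.4145]
```

```bash
python3 -m crank '-0.35 0.05 0 0.05 0.3; -0.7 0.1 0 0.1 0.3; -1 0.148 0.1 0.154 0.3; -1 0.148 0.2 0.154 0.3'; python3 - <<'E'
from h import *
go([.5113,-.4066,.12],.7595)
E
```

```text
time: 4.5
ee_pos: [0.5223, -0.3739, 0.1712]
tool_rot: [0.93, 0.367, -0.001, 0.001]
force: [-0.4, 1.1, 0.8]
grip_width: 0.65
tool x yaw 0.7505791325677811
turn -0.0028396002970102383
shift [-0.2014  0.1094  0.3419]
```

```bash
python3 -m crank '-0.2 0.11 0.34 0 0.3; -0.2 0.11 0.34 0 0.3; -0.2 0.11 0.34 0 0.3'; python3 - <<'E'
from h import *
snap('wrist','w3.png')
t=np.array([.5117,-.4073]);th=.7595;c,s=np.cos(th),np.sin(th)
G=lambda x,y,z:[t[0]+c*x*1e-3-s*y*1e-3,t[1]+s*x*1e-3+c*y*1e-3,z*1e-3]
P=[G(-17,0,36),G(17,0,36),G(55,26,6),G(55,-26,6),G(88,0,6)]
print(w2px('w3.png',P).round())
go([.5115,-.4066,.024],.7595)
E
```

```text
time: 4.88
ee_pos: [0.515, -0.4008, 0.1213]
tool_rot: [0.929, 0.371, 0.0, -0.0]
force: [-0.1, 0.8, 0.8]
grip_width: 0.646
[[257. 232.]
 [257. 193.]
 [227. 139.]
 [288. 139.]
 [257.  98.]]
tool x yaw 0.7609768871479103
turn 0.00047010777995769434
shift [-0.0476  0.0084  0.6538]
```

View pics/w3.png

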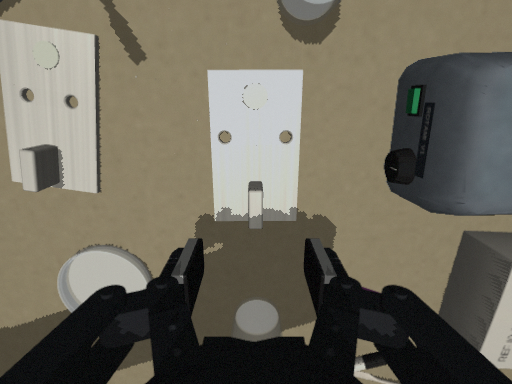

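Holes appear at (225,137) and (286,137), 2 px off prediction. The beaker shows at (257,318) behind the fingers, so I'll check its clearance.

```bash
python3 - <<'E'
from h import *
for z in (.0,.035,.07): print(z,px2w('w3.png',[(257,318)],z), (px2w('w3.png',[(280,318)],z)-px2w('w3.png',[(235,318)],z)))
print(px2w('s0.png',[(161,234)],0.0),px2w('s0.png',[(160,213)],.07))
snap('scene','s3.png')
print(px2w('w3.png',[(225,137),(286,137)],.006),px2w('w3.png',[(256,182)],.036))
E
```

```text
0.0 [[ 4.13134612e-01 -5.02218612e-01  2.77555756e-17]] [[ 3.35497730e-02 -3.51863772e-02 -2.77555756e-17]]
0.035 [[ 0.43537672 -0.4803461   0.035     ]] [[ 0.02884369 -0.03025073  0.        ]]
0.07 [[ 0.45761882 -0.45847358  0.07      ]] [[ 0.02413761 -0.02531508  0.        ]]
[[ 0.42109348 -0.50323974  0.        ]] [[ 0.41768169 -0.49509872  0.07      ]]
[[ 0.53413777 -0.34840997  0.006     ]
 [ 0.56980134 -0.38585182  0.006     ]] [[ 0.52958431 -0.38883963  0.036     ]]
```

```bash
python3 -m crank '-0.043 0.004 0.4 0 0.3; -0.043 0.004 0.653 0 0.2; -0.043 0.004 0.653 0 0.2; -0.043 0.004 0.653 0 -1; -0.043 0.004 0.653 0 -1' 100; python3 -m crank '0 0 0 0 -1; 0 0 0 0 -1; 0 0 0 0 -1'
```

```text
time: 5.6
ee_pos: [0.5115, -0.4073, 0.0254]
tool_rot: [0.929, 0.371, 0.001, 0.002]
force: [0.4, -0.3, 0.5]
grip_width: 0.182
time: 5.98
ee_pos: [0.5115, -0.4074, 0.0256]
tool_rot: [0.929, 0.371, 0.001, 0.002]
force: [-0.3, 0.5, 7.6]
grip_width: 0.115
```

```bash
python3 -m crank '0 0 -0.2 0 -1; 0 0 -0.6 0 -1; 0 0 -1 0 -1; 0 0 -1 0 -1'; python3 - <<'E'
from h import *
print(robot.read_state()['grip_width'])
go([.433,-.079,.225],-.327)
E
```

```text
time: 6.48
ee_pos: [0.5125, -0.4084, 0.1802]
tool_rot: [0.929, 0.37, 0.003, 0.005]
force: [0.1, -0.7, -2.2]
grip_width: 0.117
0.11725913111220436
tool x yaw 0.7590211838943596
turn 0.3456912794385993
shift [ 1.1271 -1.9545 -0.3181]
```

```bash
python3 -m crank '0 -0.05 -0.3 0.03 -1; 0.15 -0.25 -0.3 0.08 -1; 0.3 -0.5 -0.3 0.13 -1; 0.45 -0.75 -0.3 0.18 -1; 0.56 -0.98 -0.3 0.22 -1';  python3 - <<'E'
from h import *
print(robot.read_state()['grip_width'])
go([.433,-.079,.225],-.327)
E
```

```text
time: 7.1
ee_pos: [0.4693, -0.2402, 0.2177]
tool_rot: [0.999, 0.032, -0.0, -0.0]
force: [-0.6, -0.2, -0.6]
grip_width: 0.119
0.11872918339868659
tool x yaw 0.06441314978810468
turn 0.12459067515989058
shift [-0.1722 -1.0879 -0.0487]
```

```bash
python3 -m crank '-0.06 -0.3 -0.04 0.05 -1; -0.12 -0.6 -0.04 0.09 -1; -0.172 -0.9 -0.04 0.124 -1; -0.172 -1 -0.04 0.124 -1; -0.172 -1 -0.04 0.124 -1';  python3 - <<'E'
from h import *
print(robot.read_state()['grip_width'])
go([.433,-.079,.068],-.327)
E
```

```text
time: 7.72
ee_pos: [0.4339, -0.0939, 0.224]
tool_rot: [0.987, -0.159, 0.0, 0.0]
force: [-0.4, -1.8, -0.9]
grip_width: 0.121
0.12064452563709427
tool x yaw -0.3189217262405127
turn 0.002571394400943915
shift [-0.0375 -0.0925  1.0396]
```

```bash
python3 -m crank '-0.037 -0.09 0.3 0.002 -1; -0.037 -0.09 0.6 0.002 -1; -0.037 -0.09 0.95 0.002 -1; -0.037 -0.09 0.95 0.002 -1; -0.037 -0.09 0.95 0.002 -1';  python3 - <<'E'
from h import *
snap('wrist','w4.png'); snap('scene','s4.png')
s=robot.read_state(); print(s['ee_pos'],R.from_quat(s['tool_rot']).as_matrix().round(4).tolist())
cv2.imwrite('pics/w4b.png',cv2.resize(cv2.imread('pics/w4.png'),(768,576),interpolation=cv2.INTER_CUBIC))
t=np.array([.5561,-.1204]);th=-.3267;c,s=np.cos(th),np.sin(th)
G=lambda x,y,z:[t[0]+c*x*1e-3-s*y*1e-3,t[1]+s*x*1e-3+c*y*1e-3,z*1e-3]
print(w2px('w4.png',[G(-5,26,34),G(-5,-26,34),G(-65,60,18),G(-65,-60,18)])*1.5)
E
```

```text
time: 8.35
ee_pos: [0.434, -0.0806, 0.0829]
tool_rot: [0.987, -0.164, 0.001, 0.0]
force: [1.1, 0.3, -0.9]
grip_width: 0.118
[ 0.434505   -0.08034737  0.08353191] [[0.9466, -0.3225, 0.0036], [-0.3225, -0.9466, -0.0007], [0.0036, -0.0005, -1.0]]
[[303.67146735  23.69507278]
 [445.99471742  23.38632561]
 [240.80552824 188.27498545]
 [511.33513982 187.86919958]]
```

View pics/w4b.png

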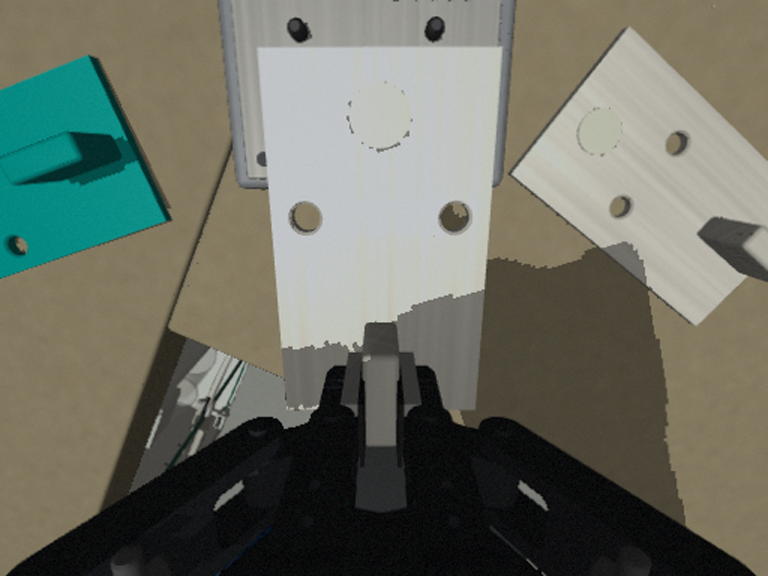

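```bash
python3 - <<'E'
from h import *
g=cv2.cvtColor(cv2.imread('pics/w4.png'),cv2.COLOR_BGR2GRAY)
def blob(u,v,r,th):
    p=g[max(0,v-r):v+r,u-r:u+r]; n,l,st,ce=cv2.connectedComponentsWithStats((p<th).astype(np.uint8))
    i=1+np.argmax(st[1:,4]); return ce[i]+[u-r,max(0,v-r)],st[i]
pins=[blob(199,20,11,70),blob(290,20,11,70)]
holes=[blob(204,145,16,150),blob(303,145,16,150)]
print(pins,holes)
f='w4.png'
# ellipse centers of holes (top rim) by hand as check: (306,217),(455,217)/1.5
for z in (.026,.029,.034):
    P=px2w(f,[pins[0][0],pins[1][0]],z); print('pins',z,P.mean(0),np.linalg.norm(P[0]-P[1]),np.arctan2(*(P[0]-P[1])[[1,0]])-np.pi/2)
for z in (.055,.06,.064,.068):
    P=px2w(f,[holes[0][0],holes[1][0]],z); print('holes',z,P.mean(0),np.linalg.norm(P[0]-P[1]),np.arctan2(*(P[0]-P[1])[[1,0]])-np.pi/2)
for z in (.06,.064,.068):
    E=px2w(f,np.array([(258,47),(502,47),(287,409),(477,409)])/1.5,z);print('edges',z,np.linalg.norm(E[0]-E[1]),np.linalg.norm(E[2]-E[3]),np.linalg.norm((E[0]+E[1]-E[2]-E[3])/2))
# scene view of pins at start
cv2.imwrite('pics/s4c.png',cv2.resize(cv2.imread('pics/s4.png')[150:270,190:350],None,fx=4.8,fy=4.8,interpolation=cv2.INTER_CUBIC))
E
```

```text
[(array([198.64084507,  19.97887324]), array([  4,   3,  14,  16, 142], dtype=int32)), (array([289.31012658,  18.90506329]), array([  4,   2,  13,  17, 158], dtype=int32))] [(array([202.76839237, 144.71934605]), array([  5,   5,  21,  23, 367], dtype=int32)), (array([302.28571429, 144.35294118]), array([  5,   5,  21,  22, 357], dtype=int32))]
pins 0.026 [ 0.55261537 -0.11550928  0.026     ] 0.05212070279996324 -0.31840855852070016
pins 0.029 [ 0.55189616 -0.11536118  0.029     ] 0.051276749201100674 -0.31840855852070127
pins 0.034 [ 0.55069747 -0.11511435  0.034     ] 0.04987015986966302 -0.31840855852070105
holes 0.055 [ 0.48709488 -0.09845736  0.055     ] 0.05458832463294168 -0.32438869669206505
holes 0.06 [ 0.48777009 -0.09871031  0.06      ] 0.05284175922352954 -0.32438869669206616
holes 0.064 [ 0.48831026 -0.09891267  0.064     ] 0.0514445068959998 -0.3243886966920655
holes 0.068 [ 0.48885043 -0.09911503  0.068     ] 0.050047254568470104 -0.32438869669206594
edges 0.06 0.07721459128502808 0.07817338514644152 0.13231070992583813
edges 0.064 0.07517286767518618 0.07610630891825065 0.12881212376751305
edges 0.068 0.07313114406534423 0.0740392326900598 0.12531353760918795
```

View pics/s4c.png

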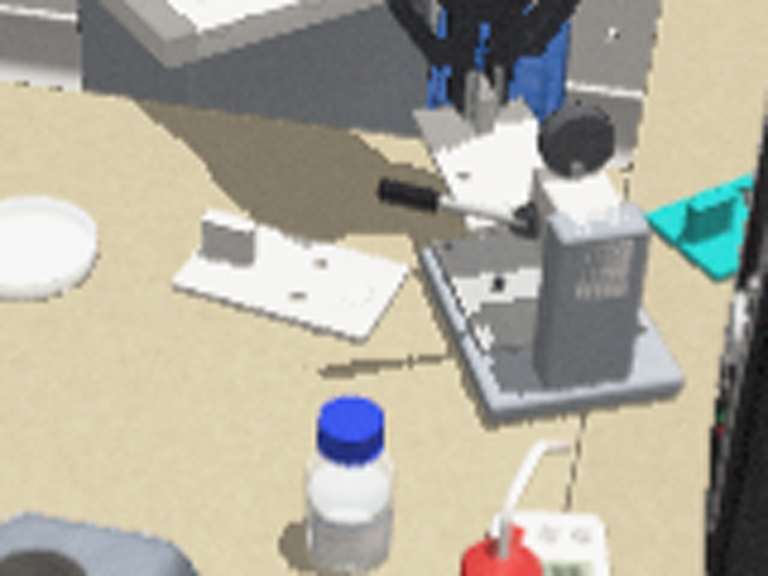

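```bash
python3 -m crank '0 -0.033 0.05 0 -1; 0 -0.033 0.1 0 -1; 0 -0.033 0.1 0 -1; 0 -0.033 0.1 0 -1'; python3 - <<'E'
from h import *
s=robot.read_state(); print(s['ee_pos'],s['qvel'].round(3)); go(np.array([.4345,-.0803,.0675])+[.0637,-.0165,0],-.325)
E
```

```text
time: 8.95
ee_pos: [0.4344, -0.0751, 0.0664]
tool_rot: [0.987, -0.163, -0.0, 0.0]
force: [-0.1, -0.3, -1.3]
grip_width: 0.122
[ 0.43444976 -0.07505386  0.06636657] [ 0.    -0.004 -0.001 -0.003 -0.001 -0.    -0.002]
tool x yaw -0.3278517022507284
turn -0.0009077250188594149
shift [ 4.49e-01  4.00e-04 -7.60e-03]
```

```bash
python3 -m crank '0.1 0 0 0 -1; 0.22 0 0 0 -1; 0.34 0 0 0 -1; 0.445 0 0 0 -1; 0.445 0 0 0 -1'; python3 -m crank '0 0 0 0 -1; 0 0 0 0 -1'; python3 - <<'E'
from h import *
snap('wrist','w5.png')
s=robot.read_state(); print(s['ee_pos'])
im=cv2.imread('pics/w5.png')[60:220,140:370]
cv2.imwrite('pics/w5c.png',cv2.resize(im,None,fx=3.4,fy=3.4,interpolation=cv2.INTER_CUBIC))
E
```

```text
time: 9.57
ee_pos: [0.4991, -0.0971, 0.0664]
tool_rot: [0.987, -0.163, 0.0, -0.0]
force: [0.3, 0.2, -1.4]
grip_width: 0.122
time: 9.82
ee_pos: [0.4973, -0.0964, 0.0663]
tool_rot: [0.987, -0.163, -0.0, 0.0]
force: [-0.3, 0.2, -1.6]
grip_width: 0.117
[ 0.49737161 -0.09638822  0.06640919]
```

View pics/w5c.png

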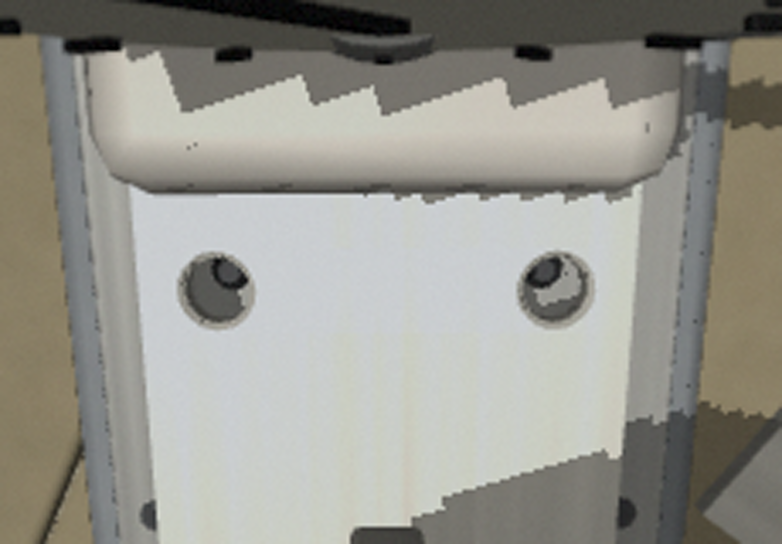

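```bash
python3 - <<'E'
from h import *
f='w5.png'; c=lambda L:np.array(L)/3.4+[139.85,59.85]
r=robot.read_state()['tool_rot']
for z in (.032,.034): 
    P=px2w(f,c([(231,271),(546,271)]),z); print(z,P.mean(0),np.linalg.norm(P[0]-P[1]))
for z in (.044,.0465,.049):
    H=px2w(f,c([(217,289.5),(556,290)]),z); print(z,H.mean(0),np.linalg.norm(H[0]-H[1]), R.from_quat(r).inv().apply(P.mean(0)-H.mean(0))*1000)
E
```

```text
0.032 [ 0.55191697 -0.11564815  0.032     ] 0.05258574654178047
0.034 [ 0.55216142 -0.1157278   0.034     ] 0.05193870006699793
0.044 [ 0.55074618 -0.11490597  0.044     ] 0.05272785334166834 [ 1.60437172  0.32172996 10.00003994]
0.0465 [ 0.55109554 -0.11502579  0.0465    ] 0.05185221313462567 [ 1.23501685  0.32054156 12.50003659]
0.049 [ 0.55144489 -0.11514562  0.049     ] 0.05097657292758293 [ 0.86566198  0.31935317 15.00003325]
```

```bash
python3 -m crank '0.009 0.002 0.02 0 -1; 0.009 0.002 0.05 0 -1; 0.009 0.002 0.08 0 -1; 0.009 0.002 0.1 0 -1; 0.009 0.002 0.112 0 -1'; python3 -m crank '0 0 0 0 -1; 0 0 0 0 -1';  python3 - <<'E'
from h import *
snap('wrist','w6.png')
im=cv2.imread('pics/w6.png')[60:240,140:370]
cv2.imwrite('pics/w6c.png',cv2.resize(im,None,fx=3.2,fy=3.2,interpolation=cv2.INTER_CUBIC))
E
```

```text
time: 10.5
ee_pos: [0.4987, -0.0972, 0.0495]
tool_rot: [0.987, -0.163, -0.0, 0.0]
force: [-10.6, 1.9, 19.8]
grip_width: 0.116
time: 10.75
ee_pos: [0.499, -0.0973, 0.0496]
tool_rot: [0.987, -0.163, 0.0, 0.0]
force: [-0.3, 0.9, -0.5]
grip_width: 0.125
```

View pics/w6c.png

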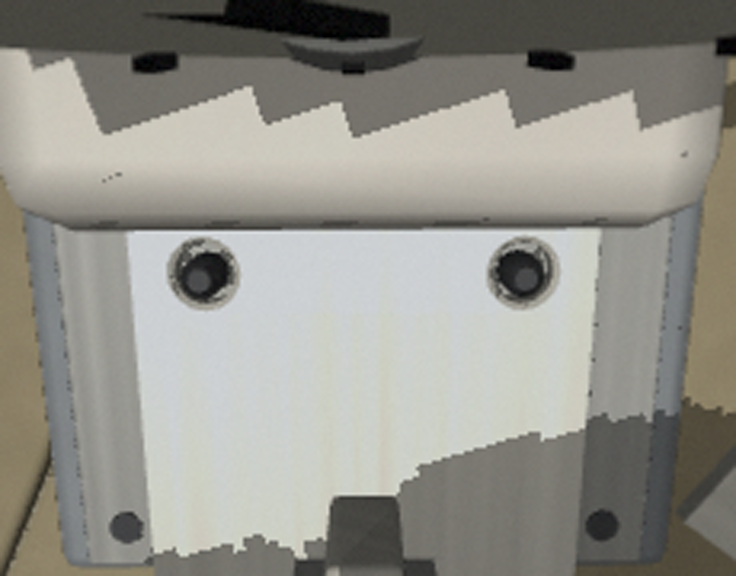

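Both pins show through the holes, and the TCP height of 0.0496 equals 24 + 25.6 mm, so the carrier is seated. Releasing it now.

```bash
python3 -m crank '0 0 0 0 0; 0 0 0 0 0.2; 0 0 0 0 0.2; 0 0 0 0 0.2; 0 0 -0.1 0 0.2'; python3 -m crank '0 0 -0.3 0 0.2; 0 0 -0.7 0 0.2; 0 0 -0.95 0 0.2; 0 0 -0.95 0 0.2'; python3 - <<'E'
from h import *
snap('wrist','w7.png')
go([.5528,-.2200,.2],1.243)
E
```

```text
time: 11.42
ee_pos: [0.498, -0.0971, 0.0643]
tool_rot: [0.987, -0.163, -0.001, -0.0]
force: [-0.1, 0.4, 0.6]
grip_width: 0.6
time: 11.92
ee_pos: [0.5006, -0.0974, 0.2114]
tool_rot: [0.987, -0.163, 0.004, 0.0]
force: [-0.1, 1.2, -0.9]
grip_width: 0.599
tool x yaw -0.32783599779725753
turn 0.4999873723277536
shift [0.5995 0.6602 0.0626]
```

```bash
python3 -m crank '0 0.15 -0.1 -0.05 0.2; 0.1 0.4 -0.1 -0.1 0.2; 0.3 0.66 -0.1 -0.16 0.2; 0.6 0.66 -0.1 -0.22 0.2; 0.6 0.66 -0.1 -0.28 0.2'; python3 - <<'E'
from h import *
go([.5528,-.2200,.2],1.243)
E
```

```text
time: 12.6
ee_pos: [0.553, -0.2206, 0.2197]
tool_rot: [0.962, 0.274, -0.001, -0.001]
force: [-0.3, 0.2, -0.8]
grip_width: 0.6
tool x yaw 0.554181313190915
turn -0.21925779779946802
shift [ 0.0014 -0.0037  0.1316]
```

```bash
python3 -m crank '0 0 0 -0.06 0.2; 0 0 0 -0.12 0.2; 0 0 0 -0.18 0.2; 0 0 0.05 -0.219 0.2; 0 0 0.1 -0.219 0.2'; python3 - <<'E'
from h import *
snap('wrist','w8.png'); snap('scene','s8.png')
go([.5530,-.2195,.127],1.243)
a=cv2.resize(cv2.imread('pics/w8.png'),(440,330)); b=cv2.resize(cv2.imread('pics/s8.png')[140:270,220:360],(355,330),interpolation=cv2.INTER_CUBIC)
cv2.imwrite('pics/c8.png',np.hstack([a,b]))
E
```

```text
time: 13.22
ee_pos: [0.5516, -0.2198, 0.2058]
tool_rot: [0.815, 0.579, -0.0, -0.001]
force: [0.6, 0.4, -0.5]
grip_width: 0.602
tool x yaw 1.2337949119667138
turn -0.0029300705241871506
shift [0.005  0.0115 0.5228]
```

View pics/c8.png

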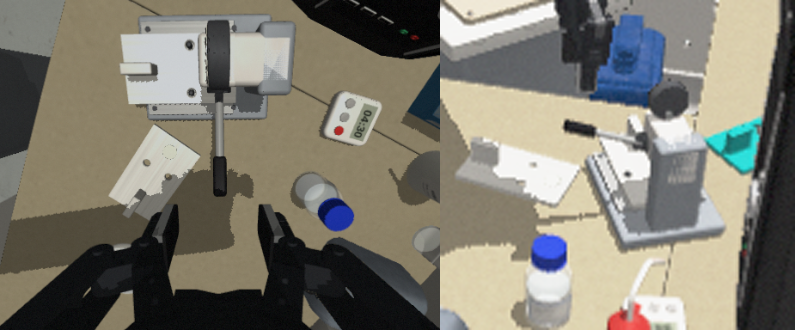

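The carrier sits on the bed with both pins through it, and the lever is still up. Now pinching the lever and swinging it down.

```bash
python3 -m crank '0.005 0.008 0.2 -0.003 0.2; 0.005 0.008 0.5 -0.003 0.2; 0.005 0.008 0.523 -0.003 0.2; 0.005 0.008 0.523 -0.003 -1; 0.005 0.008 0.523 -0.003 -1' 40; python3 -m crank '0 0 0 0 -1; 0 0 0 0 -1; 0 0 0 0 -1'
```

```text
time: 13.95
ee_pos: [0.5546, -0.22, 0.1307]
tool_rot: [0.812, 0.583, 0.001, 0.001]
force: [-0.2, -0.4, 0.7]
grip_width: 0.178
time: 14.32
ee_pos: [0.5534, -0.2199, 0.1301]
tool_rot: [0.812, 0.583, -0.0, 0.0]
force: [-5.9, 0.2, 5.6]
grip_width: 0.129
```

```bash
python3 -m crank '-0.03 0 0.095 0 -1; -0.039 0 0.195 0 -1; -0.03 0 0.295 0 -1; 0 0 0.39 0 -1; 0 0 0.4 0 -1'; python3 -m crank '0 0 0.01 0 -1; 0 0 0.03 0 -1; 0 0 0.03 0 -1'
```

```text
time: 14.95
ee_pos: [0.5529, -0.221, 0.069]
tool_rot: [0.812, 0.583, -0.001, 0.0]
force: [-5.6, -2.0, 6.1]
grip_width: 0.127
time: 15.32
ee_pos: [0.5534, -0.22, 0.0655]
tool_rot: [0.812, 0.583, -0.0, 0.0]
force: [-6.7, 2.0, 7.4]
grip_width: 0.127
```

```bash
python3 -m crank '0 0 0 0 0.1; 0 0 0 0 0.2; 0 0 0 0 0.2; 0 0 -0.3 0 0.2; 0 0 -0.7 0 0.2'; python3 -m crank '0 0 -0.1 0 0.2; -0.2 0 -0.1 0 0.2; -0.4 0 -0.1 0 0.2; -0.4 0 -0.1 0 0.2';  python3 - <<'E'
from h import *
snap('wrist','w9.png'); snap('scene','s9.png')
a=cv2.resize(cv2.imread('pics/w9.png')[0:250,80:400],(422,330)); b=cv2.resize(cv2.imread('pics/s9.png')[160:250,260:350],(330,330),interpolation=cv2.INTER_CUBIC)
cv2.imwrite('pics/c9.png',np.hstack([a,b]))
# predicted scene px of lever tip for both angles
t=np.array([.5569,-.1180]);th=-.3267;c,s=np.cos(th),np.sin(th)
G=lambda x,y,z:[t[0]+c*x*1e-3-s*y*1e-3,t[1]+s*x*1e-3+c*y*1e-3,z*1e-3]
for an in (-.4,-.3,.4):
  q=w2px('s9.png',[G(28,-27-75*np.cos(an),100+75*np.sin(an)),G(28,-27-93*np.cos(an),100+93*np.sin(an))]); print(an,((q-[260,160])*330/90+[422,0]).round(0).tolist())
print(robot.read_state()['ee_pos'],robot.read_state()['force'])
E
```

```text
time: 15.95
ee_pos: [0.5527, -0.2193, 0.1691]
tool_rot: [0.812, 0.584, -0.001, -0.001]
force: [1.2, -0.5, -0.5]
grip_width: 0.606
time: 16.45
ee_pos: [0.533, -0.2794, 0.1835]
tool_rot: [0.813, 0.582, -0.001, 0.0]
force: [-0.6, -0.2, -0.4]
grip_width: 0.601
-0.4 [[471.0, 172.0], [449.0, 182.0]]
-0.3 [[468.0, 165.0], [445.0, 173.0]]
0.4 [[474.0, 109.0], [452.0, 104.0]]
[ 0.53432914 -0.27617376  0.18363016] [0.01816985 0.76712184 0.30542062]
```

View pics/c9.png

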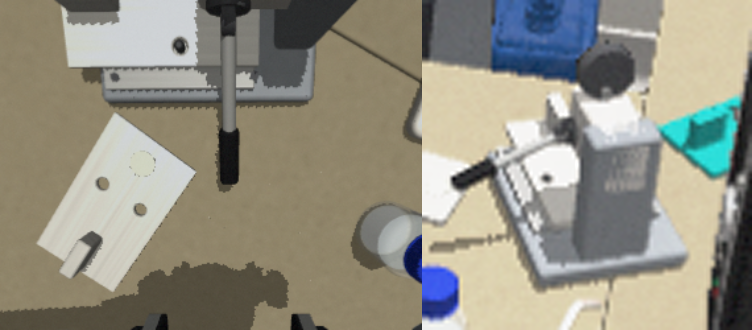

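The bar's centre is at about (474,173) and its end at (455,182), matching the fully-down prediction. One numeric check against the starting picture, then I'll hand in.

```bash
python3 - <<'E'
from h import *
for f in ('s0','s9'):
    g=cv2.cvtColor(cv2.imread(f'pics/{f}.png'),cv2.COLOR_BGR2GRAY)[198:216,262:284]
    v,u=np.where(g<60); print(f,len(u),u.mean()+262,v.mean()+198)
print(robot.hand_in())
E
```

```text
s0 44 273.8181818181818 206.6590909090909
s9 45 273.68888888888887 207.06666666666666
the job is handed in; nothing more can be done
None
```

The contact gauge is loaded and I handed the job in at about 16.5 s of robot time; no verdict is reported.

**What I did:**
1. I pinched the lever and swung it fully up to its stop.
2. I picked up the far-right carrier, whose holes are 52 mm apart. I brought it in under the raised foot with its rib at the front.
3. I used a close wrist view to line up the holes, seated the carrier over both pins and let go.
4. I swung the lever down again and backed the gripper clear. I did not touch the other carrier, bottle, dish, beaker or turquoise look-alike.

**Last checks:**
- **Carrier:** both pins showed through the holes. The gripper height at seating (49.6 mm) matched the underside lying on the 24 mm bed.
- **Lever:** its bar is within 0.5 px of where it was at the start (fully down) in the scene picture.
- **Robot:** the force reading was about zero after backing off.

**Disagreed or not seen:**
- The top and wrist cameras put the pins about 3 mm apart, so I trusted the wrist view for the fit.
- The foot pressing on the carrier was not seen directly. I infer it from the lever being fully down and the carrier being seated.

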